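Unlock the bobbin chest with its T-key and drive the tray out

ROBOT

A 7-joint arm with a two-finger parallel gripper is mounted at the origin on the work surface. World frame = base frame: x ahead of the robot, y to its left, z up, the work surface at z = 0. Lengths are in m, angles in rad, forces in N, time in s.
With the tool pointing down it reaches from about 0.4 to 0.875 m from the base axis. Payload 4.4 kg.
Tool frame: the origin (TCP) lies midway between the tips of the shut fingers; the grasp point (between the pads) lies 19 mm behind it; z points along the fingers, y is the line along which they close (so a half turn about z gives the same grasp; the last joint's range is limited). The gripper opens to 85 mm and grips with 20 to 120 N. Pads are 22 mm wide; open, the fingers measure 114 mm over their backs; the gripper's body (76 mm by 85 mm) begins 54 mm behind the grasp point. The pads swing forward as they close: fully open they stand 13 mm farther back than shut.
Start: joints at [-1.347, 0.628, 0.038, 1.517, -0.027, 0.996, -0.02], TCP at [0.186, 0.623, 0.231] pointing down, gripper open.
Joint ranges: [-3.06, 3.06], [-0.37, 2.12], [-1.25, 1.32], [0.18, 2.47], [-1.1, 4.24], [0.23, 1.98], [-2.94, 2.94]. Speed limits (rad/s): [2.57, 2.57, 3.14, 3.14, 3.14, 3.14, 3.14].

INTERFACE

Orientations are given as [roll, pitch, yaw] about the fixed x, y, z axes, in that order (R = Rz(yaw) Ry(pitch) Rx(roll)).
In Python, from plant import bot, get_image, get_calibration gives the robot as it stands. The module is installed in compiled form; this text tells all that it offers.
- The arm moves only by the tool step_arm, never from a script. Its argument "targets" is one flat list of numbers, 7 for each row, row after row: the shift along the world's x, y, z in mm, then the turn, a rotation vector about the world's x, y, z in degrees, then the finger opening in mm, from 0 to 85.4. A call has 1 to 10 rows; each row is the pose to reach, as a shift and turn from the pose commanded when the call began; what a row does not reach only later rows make up. A row lasts 1/12 s, in which the tool goes at most 41.7 mm and 7.16 degrees, less where a joint would pass 70% of its speed; a pose out of reach is approached as far as the arm can. A call with a gripper value outside its range is refused whole. The fingers move at their own pace and stop on an object; "force" is the grip in N (left out, the last holds). Time passes only in rows, so rows that repeat a pose let the fingers close. It gives the time, the measured TCP pose, the force, the opening and the grip force at its end, in the units of the state.
- bot.get_state(): the state, without advancing time (a new reading comes with each control period).
- get_image(name): name is "side" or "top"; returns the picture (384x512x3 uint8, red, green, blue); there is no depth.
- get_calibration(name): a dict with "mtx" (3x3 intrinsics, pixels), "rvec" (rotation vector, rad) and "tvec" (3), from world to camera coordinates, as OpenCV has them. Camera axes: x right, y down, z forward; pixel columns grow to the right and rows downward; lengths in m; the calibration is good to about 2 mm. A picture is of the moment at which its call begins. get_calibration takes no time and is no camera call.
- bot.job_done(): hands the job in; it is judged then, once.
The state is a dict: "t": time; "joints": joint angles; "dq": joint speeds; "joint_torque": joint torques, N m; "tcp_pos": TCP position; "tool_rot": TCP orientation; "wrist_force": force on the tool from outside, world axes, zero at the start; "torque": the same for the moment, N m; "finger_gap": opening from 0.0 (shut) to 1.0 (fully open); "finger_force": force on a finger pad.
Only numpy, scipy, OpenCV 4.12 (cv2) and the standard library are available. Lean on these libraries where they do the work, as an engineer would, in place of code of your own. Each camera call takes 0.05 s, during which the arm holds its last target. There are 200 camera calls.

TASK

Take the T-handled key from its block, put its forked foot down the well of the bobbin chest over the bolt head and turn the bolt a quarter turn anticlockwise to its stop to free the tray. Then put the foot of the key through the slot in the chest's lid, behind the tray, and push the tray out until it sticks out of the front by a good 5 cm; do not touch the tray with the fingers. Finally stand the key upright in its block again, and leave the mug, spool, boxes and pincushion where they are.

Things in the scene. Friction and masses are not known exactly. Their poses are not given: they have to be found in the camera images.
- chest: Fixed brown wooden chest, 213 mm long (x) x 113 wide (y) x 55 high, with a slotted lid and a square collar on it. Its x axis points to the open front, where the tray comes out (roughly away from the robot). Origin on the table; the open front edge is at x = +97 mm, the rear face at x = -116, the inside floor at z = 8.
- slot_rear (a point): Middle of the rear end of the slot in the chest's lid (chest x = -108, y = 0, z = 55 mm), at the inside of the rear wall; axes as the chest's. From here the slot runs 130 mm forward along x, 40 wide, through the 8 mm lid. Below it the chest is free down to its floor (z = 8), but for the tray.
- well (a point): Centre of the mouth of the well (chest x = 55, y = 0, z = 100 mm): an upright bore of 36 mm diameter, 45 deep, mouth bevelled 3 mm, in a pale wooden square collar 56 x 56 x 45 high that stands on the lid in front of the slot. At its bottom is the bolt's head, out of reach of fingers. Axes as the chest's.
- bolt (a joint): Turn of the bolt about the vertical axis of the well: it starts at 0 to 0.3 rad (locked), grows anticlockwise seen from above, stops at 1.571. The tray is free above about 1.35. Friction 0.06 N m; it stays where it is left.
- bolt_head (a point): Top centre of the bolt's head, 33 mm down the well (z = 67 mm). The head is an upright steel blade 7 thick, 20 long, 12 high, top edge rounded. This point's y axis runs along the blade (along the chest's y at bolt = 0). Under the lid the bolt carries a 30 mm cross-bar, parallel to the blade, that blocks the tray until it points along the chest's x.
- tray: Loose pale wooden tray in the chest, 150 mm long (x, along the chest's x) x 90 wide x 34 high, 0.25 kg. Origin: middle of its underside, 8 above the table. Flat rear wall at x = -75, at the start 50 mm ahead of the inside of the chest's rear wall, under the slot. Locked, it can slide only 11 mm and then hinders the bolt: unlock first. Free, it slides with 1 to 3 N.
- tray_front (a point): Middle of the tray's front face (tray x = +75, 22 above its underside); starts 3 to 6 mm inside the chest's front edge.
- key: Loose T-handled key, 119 mm high, 0.16 kg, upright. Origin: centre of the bottom of its foot; z up the 12 mm stem. Foot: two prongs, 7 (x) x 16 (y) x 20 high, outer faces at x = +-11.75, gap of 9.5 between them along y, parallel to the cross-bar: it slips over the bolt's blade, either way round, with 0.15 rad of play. Above the prongs a collar, 28 diameter, z = 20 to 36.
- key_bar (a point): Centre of the key's wooden cross-bar (the place to grip, fingers across it), 110 mm above the bottom of the foot. The bar runs along the key's y: 90 long, 14 thick (x), 18 high.
- stand: Fixed dark wooden block, 66 x 66 x 47 high, with an upright hole of 37 mm diameter, 35 deep, bevelled mouth, where the key stands (hole floor 12 mm above the table). Origin at the centre of the underside.
- mug: White mug, 76 diameter, 75 high, handle to its y. Leave alone. Origin at the underside.
- spool: Upright spool of white thread, 48 diameter, 78 high, origin at the underside. Leave alone.
- white_box: White wooden box 84 x 154 x 59 high, origin at the underside. Leave alone.
- green_box: Green box 114 x 144 x 68 high, origin at the underside. Leave alone.
- pincushion: White pincushion, 68 diameter, 34 high, origin at the underside. Leave alone.

How it is judged:
By the outcome, as a careful person would: the job done as asked, in the order asked, and still so for the second after the job is handed in, with the robot touching nothing.
It also fails if it takes over 67 s, if anything falls off the work surface, if the arm or the gripper's body presses on something with over 40 N, if the wrist force passes 120 N, or if a joint passes its speed limit or range.

## Working session

There is one attempt and no reset: what is moved stays moved. The work goes in short steps, Python scripts to look and compute and a tool call to move; the robot and the scene stay as the last step left them, time stands still between calls to the robot, and variables do not carry over. Pictures are saved under pics/ and viewed, at most 13 in all, crops included, and the job is handed in when it is done.

Besides the shell and the picture viewer there is one more tool, called after ">>>" as name(argument=value, ...) on one line, values as JSON. step_arm: Moves the arm, as the interface text tells. Its arguments: {"type":"object","properties":{"targets":{"type":"array","items":{"type":"number"}},"force":{"type":"number"}},"required":["targets"]}

```bash
mkdir -p pics; cat > h.py <<'E'
import numpy as np, cv2
from plant import bot, get_image, get_calibration
def cam(n):
    c=get_calibration(n); R=cv2.Rodrigues(np.array(c['rvec'],float))[0]; t=np.array(c['tvec'],float).ravel()
    return np.array(c['mtx'],float),R,t
def ray(n,uv,z):
    K,R,t=cam(n); d=R.T@np.linalg.inv(K)@np.array([uv[0],uv[1],1.]); o=-R.T@t
    return o+d*(z-o[2])/d[2]
def proj(n,p):
    K,R,t=cam(n); q=K@(R@np.array(p,float)+t); return q[:2]/q[2]
def grab(n,f,crop=None,s=1):
    im=get_image(n)[:,:,::-1].copy()
    cv2.imwrite(f.replace('.png','_raw.png'),im)
    if crop: im=im[crop[1]:crop[3],crop[0]:crop[2]]
    if s!=1: im=cv2.resize(im,None,fx=s,fy=s,interpolation=cv2.INTER_CUBIC)
    cv2.imwrite(f,im)
E
python3 - <<'E'
from h import *
import cv2
grab('top','pics/t0.png',s=1.5);grab('side','pics/s0.png',s=1.5)
for n in('top','side'):
    K,R,t=cam(n);print(n,-R.T@t,K[0,0],R[2])
s=bot.get_state();print(s)
E
```

```text
top [ 0.44663131 -0.03784766  1.55900033] 428.15984291750493 [ 0.11367786  0.00885953 -0.99347816]
side [-0.10915524 -0.80050063  0.88780314] 384.5759878542075 [ 0.54709076  0.59275653 -0.59104264]
{'t': 0.1, 'joints': array([-1.34679831,  0.62923059,  0.03843932,  1.51830297, -0.02698164,
        0.99629261, -0.02000261]), 'dq': array([ 0.00102128, -0.00088377,  0.00070859, -0.00421394, -0.00139002,
        0.00064562, -0.00035574]), 'joint_torque': array([ 2.98297506e-03, -5.64526677e+01,  1.23050261e+00, -1.93973047e+01,
        1.13202029e-02,  5.43836519e-03,  2.57491308e-05]), 'tcp_pos': array([0.18555238, 0.62235307, 0.2304847 ]), 'tool_rot': array([-3.13987720e+00,  2.90335061e-05,  2.85180565e+00]), 'wrist_force': array([-0.24495402, -0.27775081,  0.42717697]), 'torque': array([ 0.0317571 , -0.00309622,  0.0175901 ]), 'finger_force': 0.0, 'finger_gap': 1.0013514673424981}
```

View pics/t0.png

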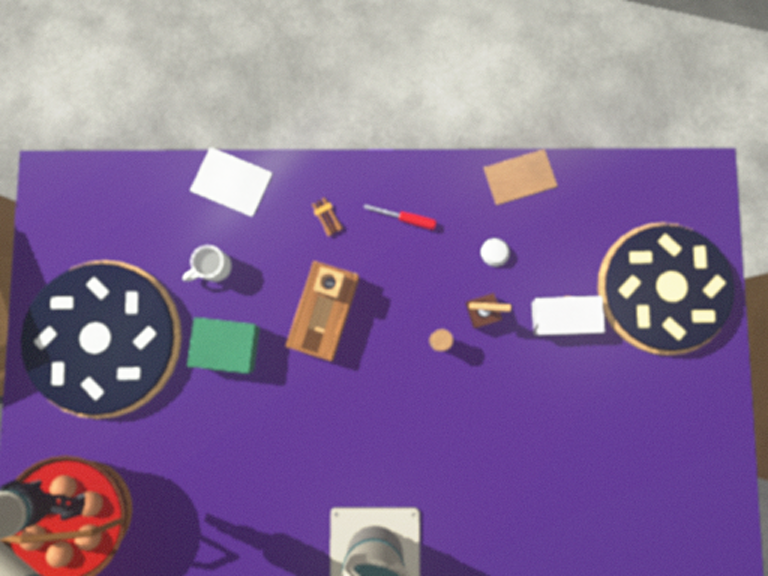

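View pics/s0.png

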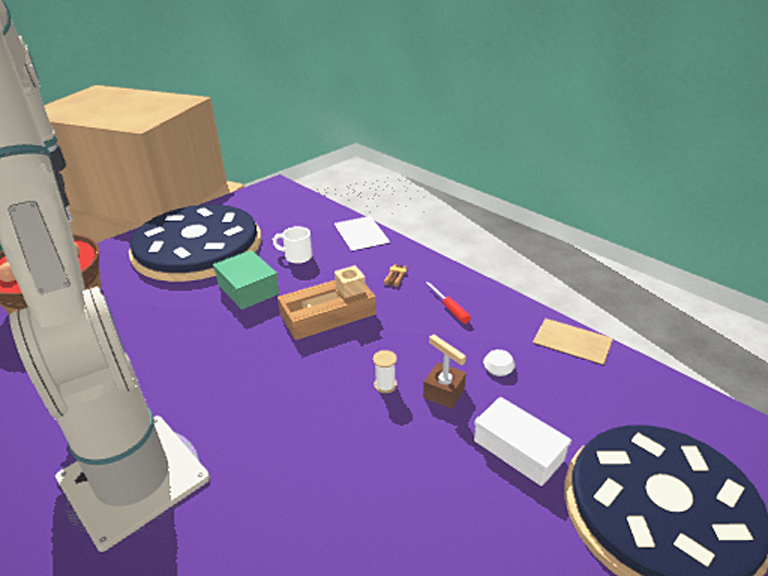

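Top view (in the 1.5x picture): the chest is around (322,311) with its well at (329,282), the key and stand at (490,308), the spool at (441,340) and the white box at (568,315). I'll enlarge these for measuring.

```bash
python3 - <<'E'
import cv2, numpy as np
from h import *
a=cv2.imread('pics/t0_raw.png'); b=cv2.imread('pics/s0_raw.png')
f=lambda im,x,y,w,h,s: cv2.resize(im[y:y+h,x:x+w],(w*s,h*s),interpolation=cv2.INTER_CUBIC)
c=np.zeros((600,800,3),np.uint8)
def put(i,x,y): c[y:y+i.shape[0],x:x+i.shape[1]]=i
put(f(a,188,170,55,75,5),0,0)       # top chest s5
put(f(a,280,180,80,65,5),280,0)     # top key
put(f(b,180,170,80,60,5),0,330-0+0)if 0 else put(f(b,180,172,80,54,4),0,380)
put(f(b,240,215,80,62,4),330,340)
cv2.imwrite('pics/c1.png',c)
# masks
hsv=cv2.cvtColor(a,cv2.COLOR_BGR2HSV)
m=cv2.inRange(hsv,(3,70,60),(25,255,255))
n,l,st,ce=cv2.connectedComponentsWithStats(m)
for i in range(1,n):
    if st[i,4]>40 :
        p=cv2.minAreaRect(np.argwhere(l==i)[:,::-1].astype(np.float32)); print(st[i],np.round(ce[i],1),p)
E
```

```text
[ 323  100   48   36 1080] [346.4 117.7] ((346.53240966796875, 117.60542297363281), (25.879558563232422, 42.27484130859375), 72.89727020263672)
[  0 131  10 133 779] [  2.9 183. ] ((4.5, 197.0), (132.0, 9.0), 90.0)
[209 133  19  24 182] [217.8 144.3] ((217.60003662109375, 144.20001220703125), (22.360679626464844, 11.627553939819336), 63.43495178222656)
[399 149  66  87 531] [416.6 196.8] ((426.91461181640625, 196.65200805664062), (88.17048645019531, 52.86237335205078), 74.33184051513672)
[ 52 174  68 105 597] [ 99.7 227.9] ((88.1138687133789, 227.8613739013672), (62.48833084106445, 104.77739715576172), 5.710592269897461)
[ 191  175   48   65 1886] [214.6 207.6] ((214.8500213623047, 206.95001220703125), (32.57145690917969, 60.71572494506836), 18.434947967529297)
[ 497  183   15  137 1387] [506.1 241.6] ((504.0, 251.0), (136.0, 14.0), 90.0)
[312 197  29  20 286] [324. 206.] ((326.32073974609375, 205.6226348876953), (16.483266830444336, 27.1973876953125), 74.05460357666016)
[287 220  15  14 163] [294.  226.5] ((294.0, 226.50001525878906), (13.435027122497559, 13.435027122497559), 45.0)
[   0  305   88   79 1778] [ 48.6 351.8] ((45.21559143066406, 345.6147155761719), (78.92488861083984, 81.89414978027344), 16.699243545532227)
[ 32 316  19  16 236] [ 41.4 324. ] ((41.222774505615234, 323.2723083496094), (18.20918083190918, 14.826054573059082), 5.710593223571777)
[ 54 327  15  18 213] [ 60.9 335.8] ((61.0, 335.5), (17.0, 14.0), 90.0)
```

View pics/c1.png

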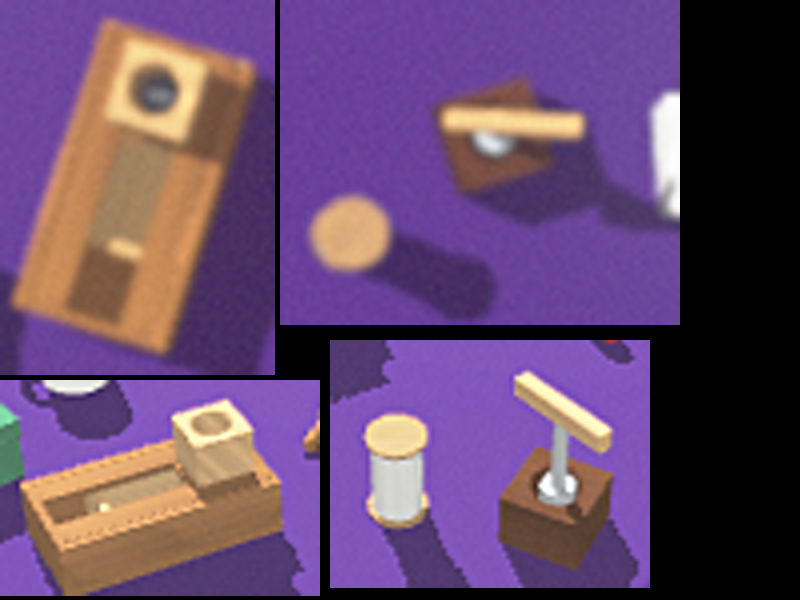

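```bash
python3 - <<'E'
from h import *
T=lambda x,y:(188+x/5,170+y/5); Kp=lambda x,y:(280+(x-280)/5,180+y/5)
S1=lambda x,y:(180+x/4,172+(y-380)/4); S2=lambda x,y:(240+(x-330)/4,215+(y-340)/4)
r=lambda *a:np.round(1000*ray(*a),1)
FL,FR,RL,RR=[ray('top',T(*p),.055) for p in((107,19),(253,63),(12,303),(167,353))]
print('lid',*[np.round(1000*p,1) for p in(FL,FR,RL,RR)])
d=(FL+FR-RL-RR); yaw=np.arctan2(d[1],d[0]); w=(FL+RL-FR-RR); print('yaw',yaw,np.arctan2(-w[0],w[1]),np.linalg.norm(d)/2,np.linalg.norm(w)/2)
c=(FL+FR+RL+RR)/4; u=np.array([np.cos(yaw),np.sin(yaw),0]); o=c+.0095*u
print('origin',o,'well pred',o+.055*u)
print('well top',r('top',T(154,88),.1),'collar ctr',r('top',T(157,91),.1))
print('well side',r('side',S1(214,423),.1), r('side',S1(214,425),.1))
e1,e2=ray('top',Kp(441,121),.131),ray('top',Kp(585,125),.131)
print('bar',e1,e2,(e1+e2)/2,np.linalg.norm(e1-e2),'dir',np.arctan2(*(e1-e2)[1::-1]))
b=[ray('side',S2(*p),.131) for p in((522,376),(602,436))]; print('bar side',b,(b[0]+b[1])/2)
print('stand',r('top',Kp(497,135),.047)); print('side stand',r('side',S2(556,486),.047))
print('collar',r('top',Kp(493,141),.048))
print('spool',r('top',Kp(350,234),.078))
K=lambda p:ray('side',p,0)
E
```

```text
lid [679.9 140.1  55. ] [648.1  36.1  55. ] [478.8 204.5  55. ] [443.9  95.5  55. ]
yaw -0.2962065450129768 -0.30341903031172746 0.21184008701511906 0.1115706420444266
origin [0.57177387 0.11628185 0.055     ] well pred [0.62437865 0.10022768 0.055     ]
well top [624.9 101.9 100. ] collar ctr [622.8  99.8 100. ]
well side [628.7 100.4 100. ] [626.5  98.  100. ]
bar [ 0.56461187 -0.21386245  0.131     ] [ 0.5617771  -0.30985492  0.131     ] [ 0.56319448 -0.26185868  0.131     ] 0.09603432163010303 dir 1.541273701903732
bar side [array([ 0.56882074, -0.21964439,  0.131     ]), array([ 0.55998631, -0.3050064 ,  0.131     ])] [ 0.56440353 -0.26232539  0.131     ]
stand [ 561.6 -263.6   47. ]
side stand [ 565.6 -261.4   47. ]
collar [ 557.2 -260.5   48. ]
spool [ 491.  -156.5   78. ]
```

Chest, well, key and stand agree between the two views: well at (625,100), yaw -0.30, key bar at (564,-262). Moving above the key.

>>> step_arm(targets=[400,-400,40,0,0,-38,85,400,-400,40,0,0,-38,85,400,-400,40,0,0,-38,85,400,-400,40,0,0,-38,85,400,-400,40,0,0,-38,85,400,-400,40,0,0,-38,85,400,-400,40,0,0,-38,85,400,-400,40,0,0,-38,85,400,-400,40,0,0,-38,85,400,-400,40,0,0,-38,85])

```text
t: 0.93
tcp_pos: [0.4805, 0.3273, 0.2606]
tool_rot: [-3.141, -0.0, 2.189]
wrist_force: [0.0, 0.8, -0.8]
finger_gap: 0.996
finger_force: 0.0
```

>>> step_arm(targets=[80,-570,0,0,0,-38,70,80,-570,0,0,0,-38,70,80,-570,0,0,0,-38,70,80,-570,0,0,0,-38,70,80,-570,0,0,0,-38,70,80,-570,0,0,0,-38,70,80,-570,0,0,0,-38,70,80,-570,0,0,0,-38,70,80,-570,0,0,0,-38,70,80,-570,0,0,0,-38,70])

```text
t: 1.77
tcp_pos: [0.5372, -0.0854, 0.2605]
tool_rot: [-3.141, -0.0, 1.526]
wrist_force: [1.8, -0.2, 0.2]
finger_gap: 0.818
finger_force: 0.0
```

```bash
python3 - <<'E'
from h import *
s=bot.get_state();print(s['tcp_pos'],s['tool_rot'],s['joints'])
E
```

```text
[ 0.53719674 -0.08540143  0.26049965] [-3.14106897e+00 -2.86855471e-04  1.52560756e+00] [-0.19733708  0.47438039  0.45146883  1.78720984 -0.25011197  0.93728639
  0.31489615]
```

>>> step_arm(targets=[27,-177,-20,0,0,-1,60,27,-177,-20,0,0,-1,60,27,-177,-20,0,0,-1,60,27,-177,-70,0,0,-1,60,27,-177,-70,0,0,-1,60,27,-177,-70,0,0,-1,60,27,-177,-70,0,0,-1,60,27,-177,-70,0,0,-1,60,27,-177,-70,0,0,-1,60])

```text
t: 2.52
tcp_pos: [0.5654, -0.2591, 0.1916]
tool_rot: [3.14, -0.001, 1.51]
wrist_force: [-0.5, 0.6, 1.6]
finger_gap: 0.704
finger_force: 0.0
```

```bash
python3 - <<'E'
from h import *
s=bot.get_state();print(s['tcp_pos'],s['tool_rot'])
grab('side','pics/s1.png',(200,160,360,280),5)
print((proj('side',s['tcp_pos'])-[200,160])*5, (proj('side',[.564,-.262,.131])-[200,160])*5)
E
```

```text
[ 0.56544818 -0.25906098  0.19163458] [ 3.14004389e+00 -7.03263256e-04  1.50992724e+00]
[490.64667005 273.38376759] [487.90919154 356.64694513]
```

View pics/s1.png

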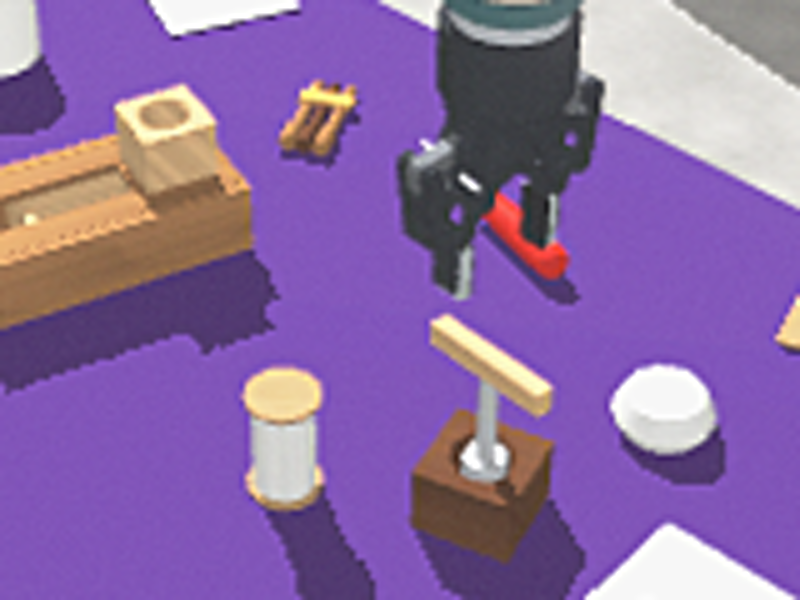

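>>> step_arm(targets=[-1,-3,-30,0,0,0,60,-1,-3,-60,0,0,0,60,-1,-3,-86,0,0,0,60,-1,-3,-86,0,0,0,60,-1,-3,-86,0,0,0,0,-1,-3,-86,0,0,0,0,-1,-3,-86,0,0,0,0,-1,-3,-86,0,0,0,0,-1,-3,-86,0,0,0,0,-1,-3,-86,0,0,0,0], force=80)

```text
t: 3.4
tcp_pos: [0.5652, -0.2643, 0.107]
tool_rot: [3.137, 0.001, 1.508]
wrist_force: [0.4, 0.0, 7.0]
finger_gap: 0.149
finger_force: 78.9
```

>>> step_arm(targets=[0,0,0,0,0,0,0,0,0,0,0,0,0,0,0,0,0,0,0,0,0,0,0,0,0,0,0,0])

```text
t: 3.73
tcp_pos: [0.5652, -0.2643, 0.107]
tool_rot: [3.137, 0.001, 1.508]
wrist_force: [0.7, 0.7, 6.9]
finger_gap: 0.145
finger_force: 78.9
```

>>> step_arm(targets=[0,0,25,0,0,0,0,0,0,55,0,0,0,0,0,0,90,0,0,0,0,0,0,125,0,0,0,0,0,0,140,0,0,0,0,30,80,140,0,0,-2,0,60,160,140,0,0,-5,0,60,250,140,0,0,-5,0,60,310,140,0,0,-5,0,60,345,140,0,0,-5,0])

```text
t: 4.57
tcp_pos: [0.6094, -0.0597, 0.2452]
tool_rot: [3.141, -0.0, 1.42]
wrist_force: [0.4, 0.6, -1.2]
finger_gap: 0.146
finger_force: 78.5
```

>>> step_arm(targets=[0,19,0,0,0,0,0,0,19,0,0,0,0,0,0,19,0,0,0,0,0,0,19,0,0,0,0,0,0,19,0,0,0,0,0])

```text
t: 4.98
tcp_pos: [0.6091, -0.0449, 0.2451]
tool_rot: [3.141, 0.001, 1.418]
wrist_force: [0.4, 0.0, -1.3]
finger_gap: 0.145
finger_force: 78.5
```

```bash
python3 - <<'E'
from h import *
s=bot.get_state();print(s['tcp_pos'],s['tool_rot'],s['wrist_force'])
im=get_image('side')[:,:,::-1].copy();cv2.imwrite('pics/s2_raw.png',im)
im2=get_image('top')[:,:,::-1].copy();cv2.imwrite('pics/t2_raw.png',im2)
c=np.zeros((600,800,3),np.uint8)
c[:600,:500]=cv2.resize(im[110:230,190:290],(500,600),interpolation=cv2.INTER_CUBIC)
c[:300,500:]=cv2.resize(im2[170:230,190:250],(300,300),interpolation=cv2.INTER_CUBIC)
cv2.imwrite('pics/c2.png',c)
p=s['tcp_pos']
q=p-[0,0,.091]; print('foot bottom pred',(proj('side',q)-[190,110])*5,'+36',(proj('side',q+[0,0,.036])-[190,110])*5,'bar',(proj('side',q+[0,0,.11])-[190,110])*5,'well',(proj('side',[.625,.1,.1])-[190,110])*5)
E
```

```text
[ 0.60905526 -0.0448894   0.24512065] [3.14103929e+00 1.08919334e-03 1.41779535e+00] [ 0.40486987  0.03239821 -1.329279  ]
foot bottom pred [335.7902828  394.60021422] +36 [334.94860373 349.42711668] bar [333.12548157 251.5797569 ] well [214.09061647 365.99630649]
```

View pics/c2.png

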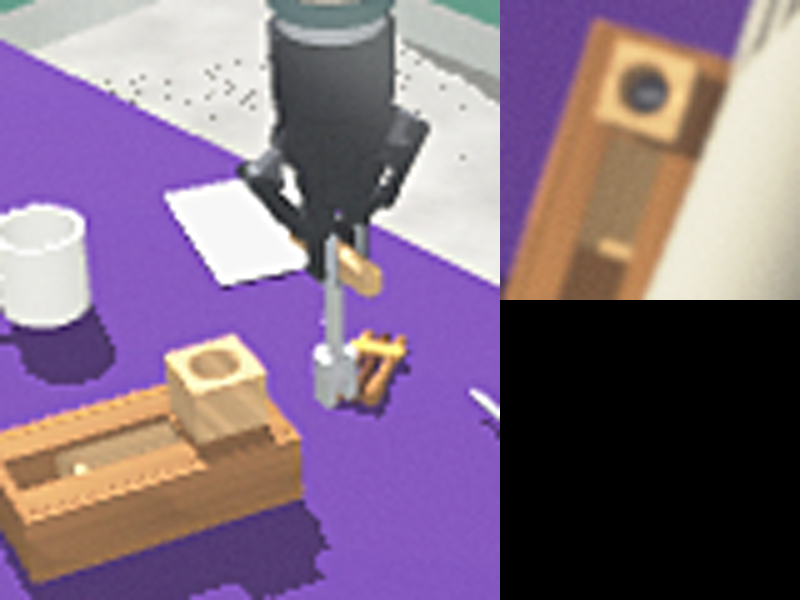

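The key hangs upright with its foot at about (335,395), matching the prediction from the TCP, and the well mouth is at (214,365) as predicted. Moving over the well and down to just above the bolt.

>>> step_arm(targets=[16,36,0,0,0,0,0,16,72,0,0,0,0,0,16,108,0,0,0,0,0,16,140,0,0,0,0,0,16,146,0,0,0,0,0,16,146,0,0,0,0,0,16,146,0,0,0,0,0,16,146,0,0,0,0,0])

```text
t: 5.75
tcp_pos: [0.6255, 0.1001, 0.2449]
tool_rot: [3.141, 0.002, 1.417]
wrist_force: [-0.9, -0.0, -2.0]
finger_gap: 0.149
finger_force: 78.6
```

```bash
python3 - <<'E'
from h import *
s=bot.get_state();p=s['tcp_pos'];print(p,s['tool_rot'])
im=get_image('side')[:,:,::-1].copy();im2=get_image('top')[:,:,::-1]
c=np.zeros((600,800,3),np.uint8)
c[:600,:500]=cv2.resize(im[110:210,190:273],(500,600),interpolation=cv2.INTER_CUBIC)
c[:300,500:]=cv2.resize(im2[170:230,190:250],(300,300),interpolation=cv2.INTER_CUBIC)
cv2.imwrite('pics/c3.png',c)
for n,q in(('foot',p-[0,0,.095]),('coll',p-[0,0,.059]),('well',[.625,.1005,.1])): print(n,(proj('side',q)-[190,110])*6)
E
```

```text
[0.62550488 0.10010795 0.24491223] [3.14099522e+00 1.78987840e-03 1.41698479e+00]
foot [253.00812112 369.39136048]
coll [249.70881734 317.45380801]
well [256.36608441 438.87007352]
```

View pics/c3.png

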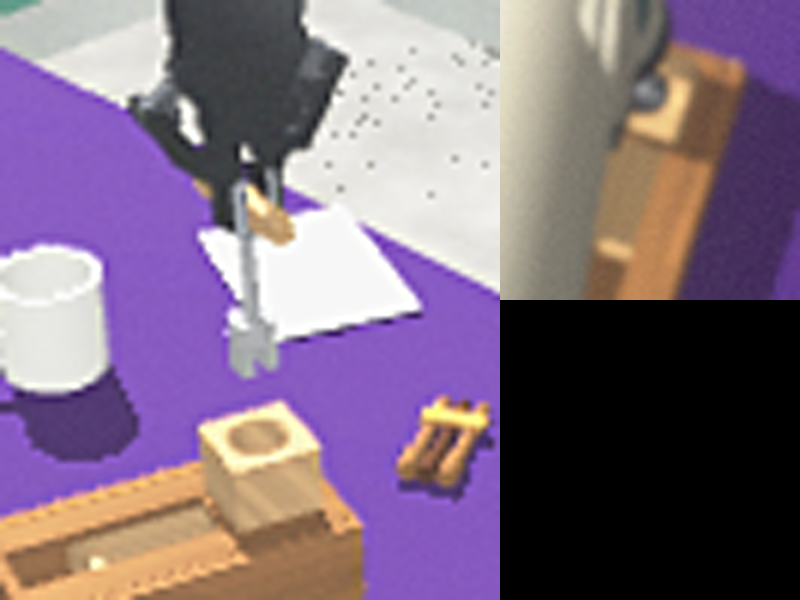

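Foot at (253,370) is over the well mouth at (259,437), within about 1 mm. Descending.

>>> step_arm(targets=[0.5,-0.5,-20,0,0,0,0,0.5,-0.5,-40,0,0,0,0,0.5,-0.5,-50,0,0,0,0,0.5,-0.5,-58,0,0,0,0,0.5,-0.5,-66,0,0,0,0,0.5,-0.5,-74,0,0,0,0,0.5,-0.5,-74,0,0,0,0])

```text
t: 6.43
tcp_pos: [0.6251, 0.1026, 0.1694]
tool_rot: [-3.14, 0.001, 1.42]
wrist_force: [-1.2, -0.5, -2.1]
finger_gap: 0.148
finger_force: 78.5
```

>>> step_arm(targets=[0,-1.5,0,0,0,0,0,0,-1.5,0,0,0,0,0,0,-1.5,-4,0,0,0,0,0,-1.5,-7,0,0,0,0,0,-1.5,-10,0,0,0,0,0,-1.5,-10,0,0,0,0])

```text
t: 6.93
tcp_pos: [0.6253, 0.1014, 0.16]
tool_rot: [-3.14, 0.0, 1.421]
wrist_force: [-0.3, -0.4, -1.4]
finger_gap: 0.15
finger_force: 78.6
```

>>> step_arm(targets=[0,0,-2,0,0,0,0,0,0,-4,0,0,0,0,0,0,-6,0,0,0,0,0,0,-8,0,0,0,0,0,0,-8,0,0,0,0])

```text
t: 7.35
tcp_pos: [0.6255, 0.1013, 0.1522]
tool_rot: [-3.141, 0.0, 1.421]
wrist_force: [1.0, -0.5, -1.2]
finger_gap: 0.147
finger_force: 78.6
```

The foot is over the blade with no contact force. Turning anticlockwise.

>>> step_arm(targets=[0,0,0,0,0,6,0,0,0,0,0,0,12,0,0,0,0,0,0,18,0,0,0,0,0,0,24,0,0,0,0,0,0,30,0,0,0,0,0,0,36,0,0,0,0,0,0,42,0,0,0,0,0,0,42,0])

```text
t: 8.02
tcp_pos: [0.6269, 0.1014, 0.1528]
tool_rot: [3.139, 0.0, 2.156]
wrist_force: [1.9, 0.9, -3.9]
finger_gap: 0.146
finger_force: 78.3
```

```bash
python3 - <<'E'
from h import *
s=bot.get_state();print(s['tcp_pos'],s['tool_rot'],s['wrist_force'],s['torque'],s['joints'])
E
```

```text
[0.62691796 0.10141354 0.1528229 ] [3.13909389e+00 4.69359882e-04 2.15578151e+00] [ 1.90283938  0.91393357 -3.92444874] [ 0.17479637 -0.75123341 -0.05446443] [-0.33341541  0.7034536   0.21616931  1.64402509 -0.19308444  0.81257774
  0.5507974 ]
```

Torque of -0.054 N m matches the bolt friction, so it is turning.

>>> step_arm(targets=[0,0,0,0,0,6,0,0,0,0,0,0,12,0,0,0,0,0,0,18,0,0,0,0,0,0,24,0,0,0,0,0,0,30,0,0,0,0,0,0,36,0,0,0,0,0,0,40,0,0,0,0,0,0,40,0])

```text
t: 8.68
tcp_pos: [0.6275, 0.1025, 0.1529]
tool_rot: [3.138, 0.003, 2.851]
wrist_force: [4.7, 2.7, -4.2]
finger_gap: 0.144
finger_force: 78.2
```

```bash
python3 - <<'E'
from h import *
s=bot.get_state();print(s['tcp_pos'],s['tool_rot'],s['wrist_force'],s['torque'],s['joints'])
E
```

```text
[0.62752752 0.10252841 0.15291626] [3.13827660e+00 2.84533166e-03 2.85078719e+00] [ 4.74240562  2.71094854 -4.22146222] [ 0.93716355 -1.33814545 -0.04514145] [-0.21647425  0.69309584  0.01871095  1.63938649 -0.01876588  0.80520827
  1.09086871]
```

>>> step_arm(targets=[-0.5,-0.5,0,0,0,3,0,-0.5,-0.5,0,0,0,6,0,-0.5,-0.5,0,0,0,8,0,-0.5,-0.5,0,0,0,8,0])

```text
t: 9.02
tcp_pos: [0.6272, 0.1026, 0.153]
tool_rot: [3.138, 0.004, 2.989]
wrist_force: [4.2, 4.1, -4.0]
finger_gap: 0.145
finger_force: 78.3
```

```bash
python3 - <<'E'
from h import *
s=bot.get_state();print(s['tcp_pos'],s['tool_rot'],s['wrist_force'],s['torque'])
E
```

```text
[0.62720676 0.10261535 0.15304335] [3.13816028 0.00374343 2.98871792] [ 4.20005848  4.102564   -3.98277683] [ 1.12275164 -1.41437247 -0.06220564]
```

>>> step_arm(targets=[-0.5,-0.5,0,0,0,2,0,-0.5,-0.5,0,0,0,4,0,-0.5,-0.5,0,0,0,6,0,-0.5,-0.5,0,0,0,6,0])

```text
t: 9.35
tcp_pos: [0.6268, 0.1027, 0.1532]
tool_rot: [3.138, 0.004, 3.094]
wrist_force: [3.5, 3.5, -4.0]
finger_gap: 0.145
finger_force: 78.4
```

```bash
python3 - <<'E'
from h import *
s=bot.get_state();print(s['tcp_pos'],s['tool_rot'],s['wrist_force'],s['torque'])
E
```

```text
[0.62684501 0.10270777 0.15319625] [3.13787881 0.00444143 3.09372693] [ 3.53850231  3.52254897 -3.97630148] [ 1.36073167 -1.38754024 -0.04815482]
```

>>> step_arm(targets=[-0.5,-0.5,0,0,0,2,0,-0.5,-0.5,0,0,0,4,0,-0.5,-0.5,0,0,0,4,0])

```text
t: 9.6
tcp_pos: [0.6264, 0.1026, 0.1532]
tool_rot: [3.137, 0.005, -3.12]
wrist_force: [4.2, 4.4, -4.7]
finger_gap: 0.146
finger_force: 78.4
```

```bash
python3 - <<'E'
from h import *
s=bot.get_state();print(s['tcp_pos'],s['tool_rot'],s['wrist_force'],s['torque'],s['joint_torque'],s['joints'][6])
im=get_image('side')[:,:,::-1].copy();cv2.imwrite('pics/c4.png',cv2.resize(im[110:210,180:280],(600,600),interpolation=cv2.INTER_CUBIC))
E
```

```text
[0.62642983 0.10264611 0.15323541] [ 3.1374464   0.00499103 -3.11996517] [ 4.24606137  4.42505046 -4.69788616] [ 1.5314173  -1.55086553 -0.14604641] [  2.71253631 -58.51622343   2.30785623 -14.16158706   1.34943243
   2.53768846   0.40171486] 1.3358712581719934
```

View pics/c4.png

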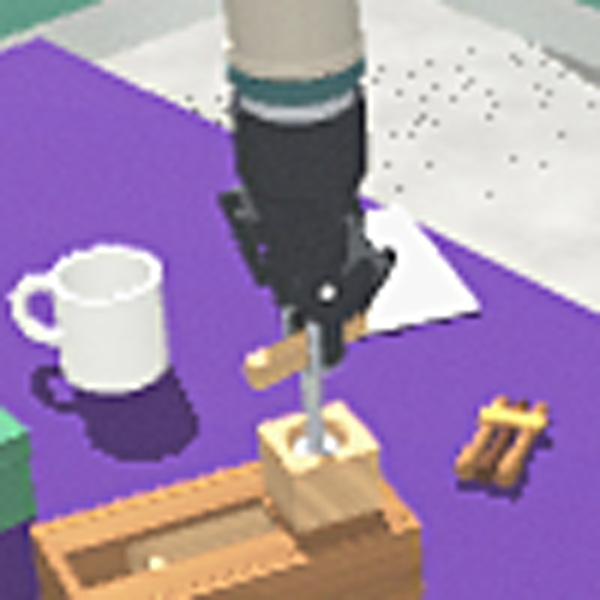

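The bar now runs along the chest and the torque has risen to -0.146 N m, which suggests the stop. I'll press a little further to confirm.

>>> step_arm(targets=[-0.5,-0.5,0,0,0,1.5,0,-0.5,-0.5,0,0,0,3,0,-0.5,-0.5,0,0,0,3,0])

```text
t: 9.9
tcp_pos: [0.6262, 0.1025, 0.1532]
tool_rot: [3.137, 0.006, -3.069]
wrist_force: [5.6, 5.5, -5.8]
finger_gap: 0.149
finger_force: 78.4
```

```bash
python3 - <<'E'
from h import *
s=bot.get_state();print(s['tcp_pos'],s['tool_rot'],s['wrist_force'],s['torque'])
E
```

```text
[0.62616923 0.10253021 0.15323876] [ 3.13711654  0.00576487 -3.06852591] [ 5.62657213  5.51838532 -5.75258274] [ 1.84626145 -1.66807437 -0.36875466]
```

Torque of -0.37 N m confirms a firm stop. Backing off and lifting out.

>>> step_arm(targets=[0,0,0,0,0,-3,0,0,0,0,0,0,-7,0,0,0,8,0,0,-7,0,0,0,18,0,0,-7,0,0,0,35,0,0,-7,0,0,0,55,0,0,-7,0,0,0,75,0,0,-7,0,0,0,82,0,0,-7,0,-20,6,82,0,0,-14,0,-50,15,82,0,0,-21,0])

```text
t: 10.73
tcp_pos: [0.5753, 0.1122, 0.2347]
tool_rot: [-3.141, 0.003, 2.839]
wrist_force: [-0.5, 1.0, -2.3]
finger_gap: 0.147
finger_force: 79.1
```

>>> step_arm(targets=[-30,9,0,0,0,-7,0,-60,18,0,0,0,-14,0,-83,25,0,0,0,-21,0,-83,25,0,0,0,-28,0,-83,25,0,0,0,-35,0,-83,25,0,0,0,-42,0,-83,25,0,0,0,-49,0,-83,25,0,0,0,-56,0,-83,25,0,0,0,-63,0,-83,25,0,0,0,-70,0])

```text
t: 11.57
tcp_pos: [0.4899, 0.1387, 0.2343]
tool_rot: [-3.14, 0.001, 1.621]
wrist_force: [0.3, -0.4, -1.0]
finger_gap: 0.149
finger_force: 79.1
```

>>> step_arm(targets=[0,0,0,0,0,-7,0,0,0,0,0,0,-14,0,0,0,0,0,0,-20,0,0,0,0,0,0,-20,0,0,0,0,0,0,-20,0])

```text
t: 11.98
tcp_pos: [0.4901, 0.139, 0.2343]
tool_rot: [-3.141, 0.001, 1.282]
wrist_force: [0.4, -0.1, -1.0]
finger_gap: 0.146
finger_force: 79.1
```

```bash
python3 - <<'E'
from h import *
s=bot.get_state();p=s['tcp_pos'];print(p,s['tool_rot'],s['wrist_force'],s['torque'])
im=get_image('side')[:,:,::-1].copy();im2=get_image('top')[:,:,::-1]
c=np.zeros((600,800,3),np.uint8)
c[:600,:500]=cv2.resize(im[120:220,170:253],(500,600),interpolation=cv2.INTER_CUBIC)
c[:300,500:]=cv2.resize(im2[170:230,190:250],(300,300),interpolation=cv2.INTER_CUBIC)
cv2.imwrite('pics/c5.png',c)
u=np.array([np.cos(.3),-np.sin(.3),0]);o=np.array([.5725,.117,0]);v=np.array([-u[1],u[0],0])
d=p-o;print('chest xy of tcp',d@u,d@v)
for n,q in(('foot',p-[0,0,.095]),('target lid',o-.084*u+[0,0,.055]),('slot rear',o-.108*u+[0,0,.055]),('slot front',o+.022*u+[0,0,.055])): print(n,(proj('side',q)-[170,120])*6)
E
```

```text
[0.4901147  0.13903552 0.23432869] [-3.14057255e+00  1.12417432e-03  1.28204345e+00] [ 0.38662625 -0.10601473 -1.03835295] [-0.05087415  0.06094322 -0.00617113]
chest xy of tcp -0.08521762479777116 -0.0032951884543035693
foot [152.22208541 390.1296396 ]
target lid [167.83590839 502.99778971]
slot rear [129.69139215 514.54200312]
slot front [330.93543452 453.63667776]
```

View pics/c5.png

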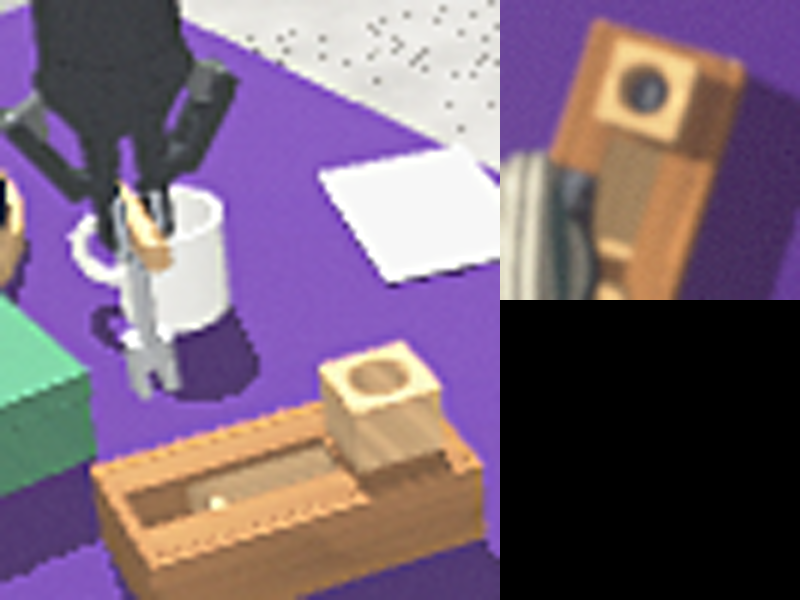

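The foot at (153,388) matches the prediction, and the slot's rear end is near (140,512). I'll shift slightly and go down behind the tray.

>>> step_arm(targets=[2,3,-20,0,0,0,0,2,3,-50,0,0,0,0,2,3,-75,0,0,0,0,2,3,-85,0,0,0,0,2,3,-95,0,0,0,0,2,3,-105,0,0,0,0,2,3,-115,0,0,0,0,2,3,-121,0,0,0,0,2,3,-121,0,0,0,0])

```text
t: 12.83
tcp_pos: [0.4924, 0.1422, 0.1129]
tool_rot: [-3.141, 0.001, 1.281]
wrist_force: [0.1, 1.0, -1.5]
finger_gap: 0.146
finger_force: 79.0
```

In without contact. Pushing forward along the chest.

>>> step_arm(targets=[7,-2,-1,0,0,0,0,14,-4,-2,0,0,0,0,20,-6,-2,0,0,0,0,26,-8,-2,0,0,0,0,32,-10,-2,0,0,0,0,38,-12,-2,0,0,0,0,44,-13.5,-2,0,0,0,0,50,-15.5,-2,0,0,0,0,50,-15.5,-2,0,0,0,0])

```text
t: 13.58
tcp_pos: [0.545, 0.126, 0.1119]
tool_rot: [3.139, -0.0, 1.28]
wrist_force: [0.7, 0.2, -1.6]
finger_gap: 0.145
finger_force: 79.1
```

>>> step_arm(targets=[6,-2,0,0,0,0,0,12,-4,0,0,0,0,0,18,-5.5,0,0,0,0,0,24,-7.5,0,0,0,0,0,24,-7.5,0,0,0,0,0])

```text
t: 14.0
tcp_pos: [0.5689, 0.1184, 0.1119]
tool_rot: [3.139, -0.0, 1.28]
wrist_force: [0.0, 0.6, -1.5]
finger_gap: 0.143
finger_force: 79.1
```

```bash
python3 - <<'E'
from h import *
s=bot.get_state();p=s['tcp_pos'];print(p,s['tool_rot'],s['wrist_force'],s['torque'])
im=get_image('side')[:,:,::-1].copy();im2=get_image('top')[:,:,::-1]
c=np.zeros((600,800,3),np.uint8)
c[:600,:500]=cv2.resize(im[120:220,180:263],(500,600),interpolation=cv2.INTER_CUBIC)
c[:300,500:]=cv2.resize(im2[150:210,190:250],(300,300),interpolation=cv2.INTER_CUBIC)
cv2.imwrite('pics/c6.png',c)
E
```

```text
[0.56892663 0.11841639 0.11186324] [ 3.13883198e+00 -2.13058451e-04  1.28013372e+00] [ 0.02926208  0.60541364 -1.48626798] [-0.0006671   0.00374017 -0.02212572]
```

View pics/c6.png

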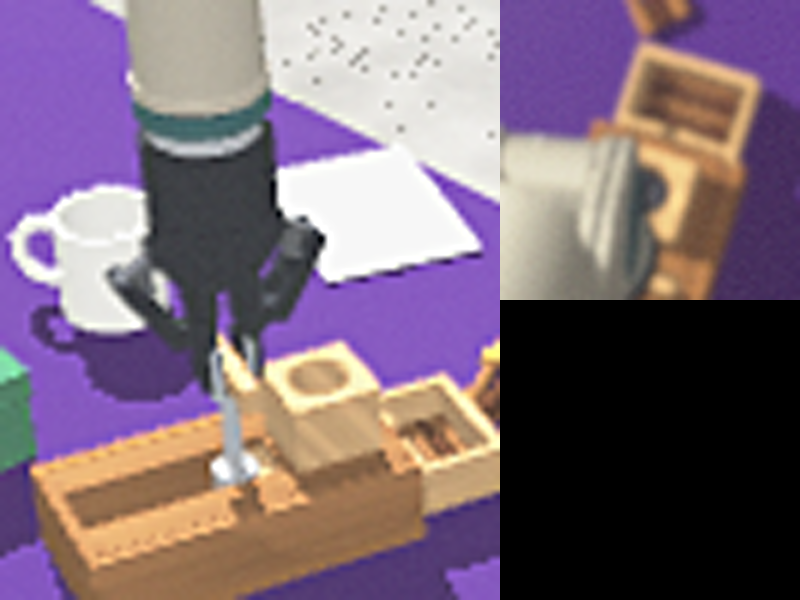

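```bash
python3 - <<'E'
from h import *
u=np.array([np.cos(.3),-np.sin(.3),0])
for o in(np.array([.5718,.1163,0]),np.array([.5735,.118,0])):
    for q in((648,45),(760,78)):
        p=ray('top',(190+(q[0]-500)/5,150+q[1]/5),.042);print(p,((p-o)@u)-.097)
    for q in((445,378),(505,445)):
        p=ray('side',(180+q[0]/6,120+q[1]/6),.042);print('s',p,((p-o)@u)-.097)
E
```

```text
[0.7356853 0.1055244 0.042    ] 0.06275001887765977
[0.71141221 0.0247986  0.042     ] 0.06341715472621048
s [0.73858909 0.10771932 0.042     ] 0.06487546529272009
s [0.71346035 0.02738347 0.042     ] 0.06460992714342959
[0.7356853 0.1055244 0.042    ] 0.06162833119747049
[0.71141221 0.0247986  0.042     ] 0.06229546704602121
s [0.73858909 0.10771932 0.042     ] 0.06375377761253082
s [0.71346035 0.02738347 0.042     ] 0.06348823946324028
```

The tray sticks out by about 6 cm. Backing off, lifting out and carrying the key to the stand.

>>> step_arm(targets=[-6,2,0,0,0,0,0,-10,3,0,0,0,0,0,-10,3,15,0,0,0,0,-10,3,40,0,0,0,0,-10,3,70,0,0,0,0,-10,3,100,0,0,0,0,-10,3,125,0,0,0,0,-10,3,135,0,0,0,0,-8,-20,135,0,0,4,0,-4,-60,135,0,0,8,0])

```text
t: 14.93
tcp_pos: [0.5621, 0.0655, 0.2464]
tool_rot: [-3.141, -0.004, 1.434]
wrist_force: [0.5, -0.4, -2.9]
finger_gap: 0.145
finger_force: 79.1
```

>>> step_arm(targets=[0,-40,0,0,0,4,0,0,-80,0,0,0,5,0,0,-120,0,0,0,5,0,0,-160,0,0,0,5,0,0,-200,0,0,0,5,0,0,-240,0,0,0,5,0,0,-280,0,0,0,5,0,0,-305,0,0,0,5,0,0,-320,0,0,0,5,0,0,-322,0,0,0,5,0])

```text
t: 15.77
tcp_pos: [0.5608, -0.2671, 0.2456]
tool_rot: [-3.14, 0.002, 1.502]
wrist_force: [-1.2, 0.4, -0.5]
finger_gap: 0.148
finger_force: 79.0
```

>>> step_arm(targets=[0,0,0,0,0,0,0,0,0,0,0,0,0,0,0,0,0,0,0,0,0])

```text
t: 16.02
tcp_pos: [0.5631, -0.2601, 0.2462]
tool_rot: [-3.141, -0.002, 1.511]
wrist_force: [-0.3, -0.2, -1.5]
finger_gap: 0.146
finger_force: 79.0
```

```bash
python3 - <<'E'
from h import *
s=bot.get_state();p=s['tcp_pos'];print(p,s['tool_rot'],s['wrist_force'],s['torque'])
im=get_image('side')[:,:,::-1].copy()
cv2.imwrite('pics/c7.png',cv2.resize(im[170:280,250:350],(600,660))[:600])
for n,q in(('foot',p-[0,0,.095]),('coll',p-[0,0,.06]),('hole',[.5635,-.2625,.047])): print(n,(proj('side',q)-[250,170])*6)
E
```

```text
[ 0.56314403 -0.26010231  0.24620311] [-3.14091065e+00 -1.96674403e-03  1.51077024e+00] [-0.32084891 -0.1632009  -1.47160398] [ 0.02260516 -0.0485406  -0.00603556]
foot [283.3186113  335.74517317]
coll [286.71162587 280.02566555]
hole [277.91076499 492.11247779]
```

View pics/c7.png

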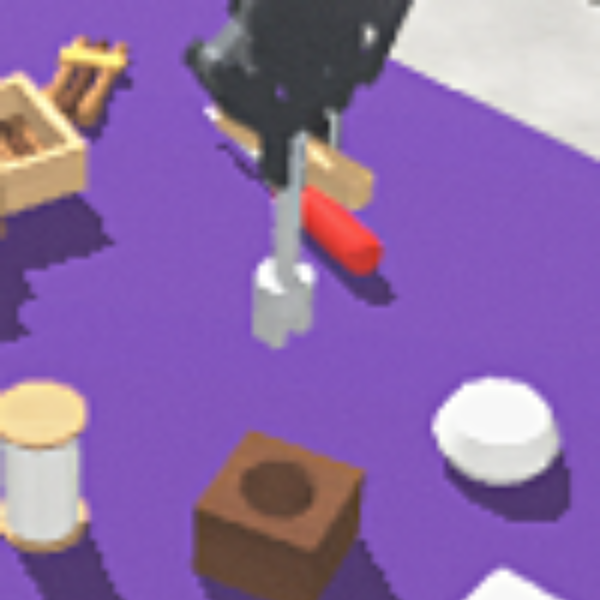

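The foot at (282,338) stands over the hole at (278,489), about 3 mm off. I'll correct by (1,-3) and lower it.

>>> step_arm(targets=[1,-3,-30,0,0,0,0,1,-3,-60,0,0,0,0,1,-3,-85,0,0,0,0,1,-3,-95,0,0,0,0,1,-3,-105,0,0,0,0,1,-3,-115,0,0,0,0,1,-3,-125,0,0,0,0,1,-3,-133,0,0,0,0,1,-3,-137,0,0,0,0,1,-3,-137,0,0,0,0])

```text
t: 16.9
tcp_pos: [0.5635, -0.2656, 0.109]
tool_rot: [-3.141, -0.0, 1.508]
wrist_force: [0.8, -0.2, -1.8]
finger_gap: 0.147
finger_force: 79.0
```

>>> step_arm(targets=[0,1,-1,0,0,0,0,0,1,-2,0,0,0,0,0,1,-3,0,0,0,0,0,1,-3,0,0,0,0])

```text
t: 17.23
tcp_pos: [0.5641, -0.2649, 0.1071]
tool_rot: [3.141, 0.0, 1.508]
wrist_force: [-1.1, 0.8, -0.9]
finger_gap: 0.146
finger_force: 79.1
```

>>> step_arm(targets=[0,0,-1,0,0,0,0,0,0,-1.5,0,0,0,0,0,0,-1.5,0,0,0,0])

```text
t: 17.48
tcp_pos: [0.5645, -0.2652, 0.107]
tool_rot: [3.14, 0.0, 1.508]
wrist_force: [-1.3, 0.6, 8.7]
finger_gap: 0.143
finger_force: 80.5
```

Contact: 8.7 N upward with the key at its original height. Opening gently, then retreating upward.

>>> step_arm(targets=[0,0,1,0,0,0,20,0,0,1,0,0,0,30,0,0,1,0,0,0,45,0,0,1,0,0,0,60,0,0,1,0,0,0,60,0,0,1,0,0,0,60])

```text
t: 17.98
tcp_pos: [0.5638, -0.2647, 0.106]
tool_rot: [-3.141, -0.0, 1.508]
wrist_force: [-1.5, -0.2, 0.1]
finger_gap: 0.702
finger_force: 0.0
```

>>> step_arm(targets=[0,0,10,0,0,0,60,0,0,25,0,0,0,60,0,0,50,0,0,0,60,0,0,80,0,0,0,60,0,0,110,0,0,0,60,0,0,140,0,0,0,60,-30,60,170,0,0,0,60,-30,90,180,0,0,0,60,-30,100,180,0,0,0,60,-30,100,180,0,0,0,60])

```text
t: 18.82
tcp_pos: [0.5345, -0.1576, 0.2887]
tool_rot: [3.139, -0.005, 1.516]
wrist_force: [0.3, 0.1, 0.2]
finger_gap: 0.706
finger_force: 0.0
```

```bash
python3 - <<'E'
from h import *
s=bot.get_state();print(s['t'],s['tcp_pos'],s['wrist_force'],s['finger_gap'])
im=get_image('side')[:,:,::-1]
cv2.imwrite('pics/c8.png',cv2.resize(im[140:300,140:353],(800,600),interpolation=cv2.INTER_CUBIC))
E
```

```text
18.8167 [ 0.53454719 -0.1576022   0.2887271 ] [0.29244038 0.10195549 0.23479417] 0.7058829951654492
```

View pics/c8.png

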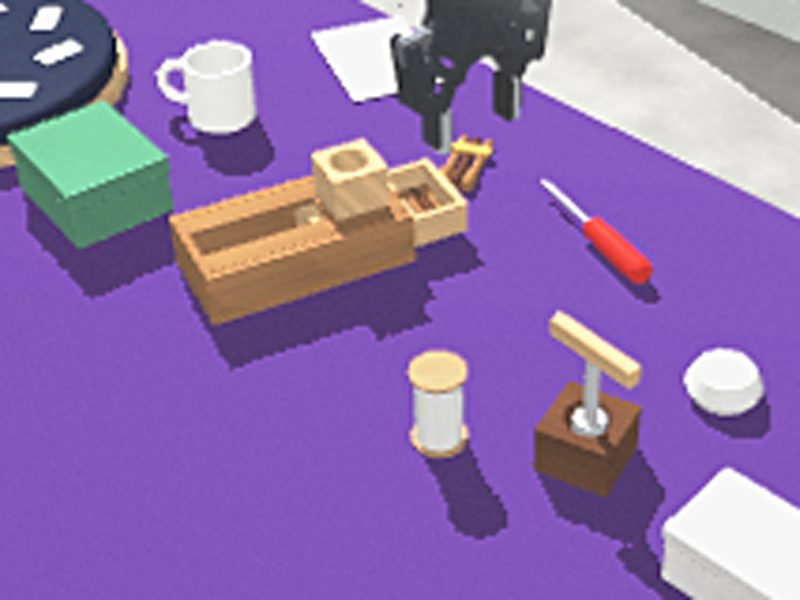

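The key stands upright in its block at (590,400), the tray sticks out at (430,200), and nothing else has moved. Handing in.

```bash
python3 -c "
from plant import bot
print(bot.job_done())"
```

```text
the job is handed in; nothing more can be done
None
```

I turned the bolt to its stop, pushed the tray out about 6 cm with the key, stood the key upright in its block again, and handed the job in at about 19 s; no verdict came back.

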